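# Lift a solder carrier off the preheating plate with a flat lifter

## Task

The circuit-board carrier on the preheating plate is too hot for the gripper to touch: take the red-handled lifter, slide its blade under the carrier, lift it off and carry it level to the blue cooling rack, where you set it down gently so that it lies flat on both ribs between the lips. Then draw the blade out and put the lifter back flat on its yellow pad; leave the spool, the bottle and the parts bin alone.

Things in the scene. Friction and masses are not known exactly. Their poses are not given: they have to be found in the camera images.
- lifter: Flat lifter: steel blade 170 x 54 x 1.5 mm with a red grip bar over its rear. Origin: blade underside, below the grip's middle; x to the square front edge at +125 mm (rear edge -45), z up. Bar along x: 80 long, 22 wide (y), 40 to 66 mm above the underside, on two posts; front post's face at x = +32, bare blade ahead of it. 0.25 kg. Starts flat on the yellow pad.
- lifter_grip (a point): Middle of the lifter's grip bar, 53 mm above the blade's underside.
- lifter_tip (a point): Middle of the blade's front edge, on the underside.
- carrier: Black plate 110 (x) x 120 (y) x 6 mm with a green circuit board (parts up to 15 mm above the underside). Underside edges bevelled all round, 6 mm wide and 2.5 mm high, so a thin blade on the surface gets under. 0.11 to 0.23 kg. Origin: centre of the underside, z up. Starts flat on the preheating plate, x roughly along the plate's x.
- heater: Preheating plate, fixed: grey box 180 x 180 mm, flat aluminium top 170 x 170 mm, 48 mm above its origin (its feet set it a few mm higher or lower). Origin: centre of the underside. x points from the open front (robot side) to the back, where a dark stop bar, 150 mm long, stands 8 mm above the top, front face at x = +73; a pushed carrier slides back to it.
- rack: Blue cooling rack, fixed. Origin: centre of underside, on the bench; x to its back. Two ribs along x (-65 to +65 mm), flat tops 42 mm up, |y| 39 to 66; between them a channel 78 wide, open at the front (-x), floor 8 mm up. Lips 6 mm above the ribs at |y| = 66, back stops likewise at x = +63. The carrier goes on the ribs, centred over the origin, its y sides along the lips.
- pad: Yellow pad, fixed on the bench, 240 mm (x) x 85 mm (y) x 4 mm thick, the place of the lifter. Origin: centre of the underside.
- spool: Solder spool, standing, 60 mm diameter, 50 mm high; a bystander. Origin: centre of the underside.
- flux: White bottle with a red cap, 44 mm diameter, 110 mm high; a bystander. Origin: centre of the underside.
- partsbin: Black open parts bin, 80 x 100 x 50 mm; a bystander. Origin: centre of the underside.
Things that resemble listed ones, but are neither listed nor needed, are in the scene too. Of the things that look like the lifter, the middle-sized one is meant.

How it is judged:
On the way, in this order (a step that is already met when the one before it is completed fails the run):
1. the carrier rides on the lifter, lifted clear of the preheating plate by 20 mm (z of carrier in the frame of heater above 0.068 m and contact force between lifter and carrier above 0.3 N and contact force between carrier and heater below 0.05 N), for 0.2 s.
2. the carrier lies on the ribs of the cooling rack, no longer on the blade (horizontal distance between carrier and rack below 0.02 m and z of carrier in the frame of rack below 0.045 m and contact force between carrier and rack above 0.3 N and contact force between lifter and carrier below 0.05 N), for 0.2 s.
At the end, for the whole second after the job is handed in: Carrier flat and still on both ribs (underside 39-45 mm above the rack's origin, tilt < 0.04), within 20 mm in x and 12 mm in y of the rack's middle, 0.15 rad in yaw; lifter off it, flat and still on the pad: origin within 100 mm along and 40 mm across of the pad's middle (x of carrier in the frame of rack between -0.02 and 0.02 m and y of carrier in the frame of rack between -0.012 and 0.012 m and z of carrier in the frame of rack between 0.039 and 0.045 m and angle between carrier's own z axis and vertical below 0.04 rad and angle between the x axis of carrier and the x axis of rack, either way round below 0.15 rad and linear speed of each of carrier, lifter below 0.01 m/s and contact force between lifter and carrier below 0.05 N and x of lifter in the frame of pad between -0.1 and 0.1 m and y of lifter in the frame of pad between -0.04 and 0.04 m and z of lifter in the frame of pad below 0.008 m and angle between lifter's own z axis and vertical below 0.06 rad); the robot touches nothing.
It fails at once if the gripper or arm touches the hot carrier (contact force between any of the fingers, the arm and carrier above 0.5 N).
It fails at once if the carrier is tipped by more than 0.3 rad (angle between carrier's own z axis and vertical above 0.3 rad).
It fails at once if the carrier is dropped: it moves faster than 0.4 m/s without lying on the lifter (contact force between lifter and carrier below 0.02 N and linear speed of carrier above 0.4 m/s).
It fails at once if the spool, bottle or parts bin is displaced by more than 30 mm (distance of any of spool, flux, partsbin from where it was at the start of the episode above 0.03 m).
It also fails if it takes over 59 s, if anything falls off the work surface, if the arm or the gripper's body presses on something with over 40 N, if the wrist force passes 120 N, or if a joint passes its speed limit or range.

## Robot

A 6-joint arm with a two-finger parallel gripper is mounted at the origin on the work surface. World frame = base frame: x ahead of the robot, y to its left, z up, the work surface at z = 0. Lengths are in m, angles in rad, forces in N, time in s.
With the tool pointing down it reaches from about 0.425 to 0.95 m from the base axis. Payload 14.7 kg.
Tool frame: the origin (TCP) lies on the centre line of the jaws, within the pads' length; the fingertips stand 17 mm ahead of it and the grasp point (between the pads) lies 2 mm behind it; z points along the fingers, y is the line along which they close (so a half turn about z gives the same grasp; the last joint's range is limited). The gripper opens to 85 mm and grips with 20 to 120 N. Pads are 22 mm wide; open, the fingers measure 114 mm over their backs; the gripper's body (76 mm by 85 mm) begins 54 mm behind the grasp point. The pads swing forward as they close: fully open they stand 13 mm farther back than shut.
Start: joints at [-1.305, 0.48, 1.596, -0, 1.065, -0.047], TCP at [0.2, -0.618, 0.219] pointing down, gripper open.
Joint ranges: [-2.75, 2.75], [-0.82, 2.05], [0.23, 2.67], [-1.56, 4.7], [0.09, 2.69], [-2.92, 2.92]. Speed limits (rad/s): [1.89, 1.89, 2.39, 3.01, 3.01, 3.01].

## Interface

Orientations are given as a unit quaternion [w, x, y, z].
In Python, from rig import get_obs, grab_frame, order, recognise gives the robot as it stands. The module is installed in compiled form; this text tells all that it offers.
- The arm moves only by the tool arm_command, never from a script. Its argument "motion" is a list of rows, each a list of 7 numbers: the turn, a rotation vector about the world's x, y, z scaled (see below), then the shift along the world's x, y, z scaled (see below), then the opening in per cent of the stroke, from 0 (shut) to 100 (fully open). In form: [[rx, ry, rz, dx, dy, dz, gripper], ...]. A call has 1 to 8 rows; each row shifts and turns the commanded pose from where the row before left it; what a row does not reach is not made up. The controller multiplies each number of a shift by 60 mm and each number of a turn by 0.12 rad. A row lasts 1/8 s, in which the tool goes at most 62.5 mm and 10.7 degrees, less where a joint would pass 70% of its speed; a pose out of reach is approached as far as the arm can. A call with a number of a shift or a turn outside -1 to 1 is refused whole. A call with a gripper value outside its range is refused whole. The fingers move at their own pace and stop on an object; "force" is the grip in N (left out, the last holds). Time passes only in rows, so rows that do not move let the fingers close. It gives the time, the measured TCP pose, the force and the opening at its end, in the units of the state.
- get_obs(): the state, without advancing time (a new reading comes with each control period).
- grab_frame(name): name is "scene" or "top" or "wrist"; returns a dict with "pixels" (384x512x3 uint8, blue, green, red), "fov_y" (degrees; the focal length in pixels is half the picture's height over the tangent of half this angle, whatever the lens; pixels are square), "cx", "cy" (the principal point, pixels), "k1" (the pictures are not rectified: a ray, as slopes to the right and down, at radius r is drawn at 1 + k1 r^2 times it, then the intrinsics apply), "pose" (4x4, takes a point from camera to world coordinates). Camera axes: x right, y down, z forward; pixel columns grow to the right and rows downward; lengths in m; the calibration is good to about 2 mm. A picture is of the moment at which its call begins. There is no depth.
- order.sign_off(): hands the job in, once; it reports no verdict.
Trained networks look in the newest picture that a camera, given by its name, has taken for a name from the list of things; names that differ only in an ending like _2 or _b are one class to them, and where a whole thing is asked for, a point or a joint stands for the part that bears it (a point fixed in the world has none). Each returns a list of dicts, best first, with "confidence" (0 to 1); they miss things now and then, are a little off and sometimes report something else, mostly with a low value. They report only what shows in the picture. A call takes as long as a camera call. They do not tell look-alikes from the thing itself.
- recognise(camera, query): "pixel" ([row, column] in pixels, amid what is visible of it).
The state is a dict: "clock": time; "q": joint angles; "dq": joint speeds; "effort": joint torques, N m; "eef_pos": TCP position; "tcp_rot": TCP orientation; "force": force on the tool from outside, world axes, zero at the start; "moment": the same for the moment, N m; "width": opening from 0.0 (shut) to 1.0 (fully open).
Only numpy, scipy, OpenCV 4.12 (cv2) and the standard library are available. Lean on these libraries where they do the work, as an engineer would, in place of code of your own. Each camera call takes 0.05 s, during which the arm holds its last target. There are 200 camera calls.

## Working session

There is one attempt and no reset: what is moved stays moved. The work goes in short steps, Python scripts to look and compute and a tool call to move; the robot and the scene stay as the last step left them, time stands still between calls to the robot, and variables do not carry over. Pictures are saved under pics/ and viewed, on a budget of 10 in all, crops included, one or two more only if the job needs it, and the job is handed in when it is done.

Besides the shell and the picture viewer there is one more tool, called after "Call:" as name(argument=value, ...) on one line, values as JSON. arm_command: Moves the arm, as the interface text tells. Its arguments: {"type":"object","properties":{"motion":{"type":"array","items":{"type":"array","items":{"type":"number"}}},"force":{"type":"number"}},"required":["motion"]}

```bash
mkdir -p pics; cat > h.py <<'E'
import numpy as np, cv2
from rig import get_obs, grab_frame, order, recognise
def K(f):
    h,w=f['pixels'].shape[:2]; F=h/2/np.tan(np.radians(f['fov_y'])/2)
    return np.array([[F,0,f['cx']],[0,F,f['cy']],[0,0,1.]]), np.array([f['k1'],0,0,0,0.])
def ray(f,px):  # px list of (row,col)
    k,d=K(f); p=np.array(px,float).reshape(-1,2)[:,::-1].copy()
    n=cv2.undistortPoints(p[:,None],k,d)[:,0]; v=np.c_[n,np.ones(len(n))]@f['pose'][:3,:3].T
    return f['pose'][:3,3],v
def onz(f,px,z):
    o,v=ray(f,px); return o+v*((z-o[2])/v[:,2])[:,None]
def proj(f,P):
    k,d=K(f); T=np.linalg.inv(f['pose']); 
    r,_=cv2.projectPoints(np.array(P,float).reshape(-1,3),cv2.Rodrigues(T[:3,:3])[0],T[:3,3],k,d); return r[:,0,::-1]
E
python3 - <<'E'
from h import *
for c in ["scene","top"]:
    f=grab_frame(c); f['pose']=np.array(f['pose']); cv2.imwrite(f"pics/{c}0.png",f['pixels']); np.save(f"{c}0.npy",f,allow_pickle=True)
    print(c,f['fov_y'],f['cx'],f['cy'],f['k1'],f['pose'].round(3).tolist())
    for q in ["lifter","lifter_grip","lifter_tip","carrier","heater","rack","pad","spool","flux","partsbin"]:
        r=recognise(c,q); print(q,[(np.round(x['pixel']).tolist(),round(x['confidence'],2),onz(f,[x['pixel']],0.0)[0,:2].round(3).tolist()) for x in r[:5]])
print(get_obs())
E
```

```text
scene 48.31439423656029 249.93626179090137 194.7382849665212 -0.06472156709036095 [[-0.495, 0.492, -0.716, 1.258], [0.869, 0.276, -0.411, 0.395], [-0.004, -0.826, -0.564, 0.629], [0.0, 0.0, 0.0, 1.0]]
lifter [([165.0, 258.0], 0.95, [0.315, -0.117]), ([207.0, 267.0], 0.87, [0.487, 0.001]), ([133.0, 229.0], 0.81, [0.18, -0.302])]
lifter_grip [([162.0, 263.0], 0.85, [0.293, -0.114]), ([205.0, 264.0], 0.84, [0.48, -0.009]), ([134.0, 225.0], 0.78, [0.188, -0.311])]
lifter_tip [([165.0, 258.0], 0.9, [0.315, -0.118]), ([206.0, 265.0], 0.89, [0.483, -0.006]), ([135.0, 228.0], 0.58, [0.193, -0.299])]
carrier [([181.0, 144.0], 0.88, [0.543, -0.352])]
heater [([196.0, 152.0], 0.66, [0.588, -0.284])]
rack [([274.0, 371.0], 0.94, [0.588, 0.297]), ([247.0, 157.0], 0.41, [0.738, -0.142])]
pad [([228.0, 253.0], 0.62, [0.577, 0.011])]
spool [([275.0, 369.0], 0.67, [0.592, 0.294]), ([263.0, 202.0], 0.57, [0.732, -0.025])]
flux [([245.0, 158.0], 0.96, [0.734, -0.144]), ([205.0, 265.0], 0.57, [0.479, -0.008])]
partsbin [([296.0, 253.0], 0.79, [0.759, 0.115])]
top 57.37887893845955 248.93324798963732 188
[... 776 characters left out ...]
0.98, [0.801, 0.129])]
{'clock': 1.1, 'q': array([-1.30458043e+00,  4.80185193e-01,  1.59633890e+00,  3.76856918e-06,
        1.06511529e+00, -4.66272181e-02]), 'dq': array([ 9.90786180e-05,  1.30971942e-03,  1.97541211e-04,  8.63703276e-04,
       -8.50522305e-04,  1.28349118e-03]), 'effort': array([ 2.04558423e-04, -9.50511575e+01, -4.30650580e+01,  1.54419909e-04,
        1.26049417e-03, -5.36424272e-05]), 'eef_pos': array([ 0.20004242, -0.61841556,  0.21899164]), 'tcp_rot': array([-2.34087909e-05,  9.87791214e-01,  1.55783556e-01, -9.22109175e-07]), 'force': array([0.31491562, 0.41645435, 0.96532611]), 'moment': array([ 0.03606851,  0.02259812, -0.01349013]), 'width': 0.9975245455287254}
```

View pics/top0.png

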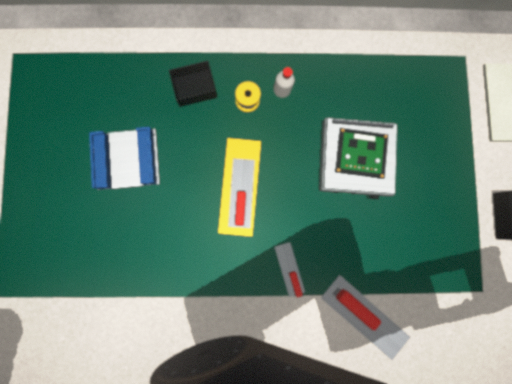

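View pics/scene0.png

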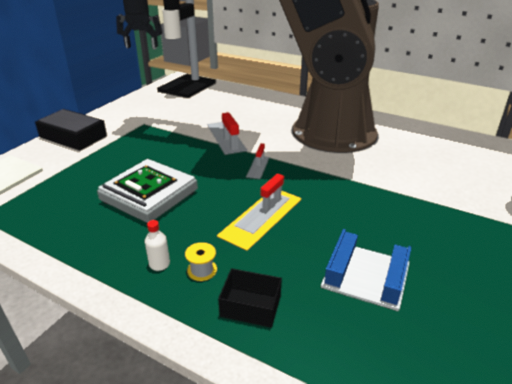

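The top view shows the pad with its lifter at about (190,240), the heater and carrier at (155,358), and the rack at (158,124). The two other lifters, one small and one large, lie off the pad at (270,290) and (316,366). In the scene view the pad's lifter is at (205,265), the carrier at (181,144) and the rack at (270,370). Next I'll fit rectangles to colour masks.

```bash
cat > fit.py <<'E'
from h import *
def rect(f,mask,z,name,k=1):
    mask=cv2.morphologyEx(mask.astype(np.uint8),cv2.MORPH_OPEN,np.ones((2,2)))
    n,l,s,c=cv2.connectedComponentsWithStats(mask); 
    for i in (1+np.argsort(-s[1:,4]))[:k]:
        ys,xs=np.where(l==i); P=onz(f,np.c_[ys,xs],z)[:,:2]
        (cx,cy),(a,b),t=cv2.minAreaRect((P*1000).astype(np.float32))
        if a<b: a,b,t=b,a,t+90
        t=(t+90)%180-90
        print(name,'z',z,'c',round(cx,1),round(cy,1),'size',round(a),round(b),'long-axis deg',round(t,1),'n',s[i,4],'px',c[i].round().tolist())
def win(m,r0,r1,c0,c1):
    o=np.zeros_like(m); o[r0:r1,c0:c1]=m[r0:r1,c0:c1]; return o
E
python3 - <<'E'
from fit import *
f=np.load('top0.npy',allow_pickle=True).item(); I=f['pixels']; H=cv2.cvtColor(I,cv2.COLOR_BGR2HSV); h,s,v=[H[...,i].astype(int) for i in range(3)]
rect(f,win((h>20)&(h<35)&(s>120)&(v>100),130,250,205,275),.004,'pad')
rect(f,win(((h<8)|(h>172))&(s>130)&(v>80),130,250,205,275),.070,'grip')
rect(f,win((s<80)&(v>80),130,250,205,275),.0055,'blade')
rect(f,win((s<70)&(v>110),100,215,300,420),.050,'heater',2)
rect(f,win((h>40)&(h<85)&(s>100)&(v>60),122,188,328,395),.055,'board')
rect(f,win((h>95)&(h<130)&(s>90),110,205,70,180),.045,'ribs',3)
rect(f,win((s<60)&(v>120),110,205,70,180),.008,'floor')
for n,(r0,r1,c0,c1) in dict(heat=(110,205,310,405),rack=(115,200,80,170),pad=(130,245,205,275)).items(): pass
c=[I[110:205,310:405],I[115:210,75:170],I[135:240,205:275]]
c=[cv2.resize(x,None,fx=380/x.shape[0],fy=380/x.shape[0],interpolation=cv2.INTER_NEAREST) for x in c]
m=cv2.hconcat(c); print(m.shape); cv2.imwrite('pics/crop1.png',m[:, :800] if m.shape[1]<=800 else cv2.resize(m,(800,int(380*800/m.shape[1]))))
E
```

```text
pad z 0.004 c 526.7 7.0 size 242 87 long-axis deg -5.5 n 1762 px [239.0, 182.0]
grip z 0.07 c 470.1 5.8 size 76 18 long-axis deg -3.9 n 260 px [241.0, 209.0]
blade z 0.0055 c 510.0 2.5 size 169 54 long-axis deg -4.1 n 1168 px [242.0, 190.0]
heater z 0.05 c 593.6 -282.1 size 180 179 long-axis deg -4.7 n 3178 px [359.0, 161.0]
heater z 0.05 c 639.9 -294.5 size 55 17 long-axis deg 82.1 n 154 px [365.0, 138.0]
board z 0.055 c 600.7 -286.2 size 101 90 long-axis deg 82.1 n 1077 px [363.0, 155.0]
ribs z 0.045 c 586.6 340.0 size 140 43 long-axis deg 5.4 n 1038 px [100.0, 161.0]
ribs z 0.045 c 597.2 228.9 size 140 36 long-axis deg 6.7 n 817 px [147.0, 156.0]
floor z 0.008 c 595.2 292.3 size 146 76 long-axis deg 6.7 n 1686 px [125.0, 160.0]
(380, 1013, 3)
```

View pics/crop1.png

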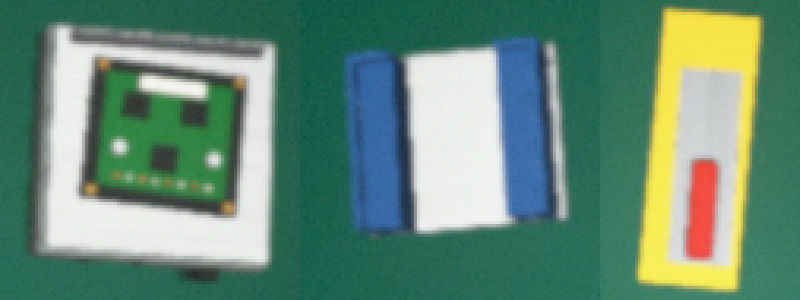

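The crop confirms the fits. The lifter's red grip is at its rear, toward the robot, with its yaw about -4°. The carrier's front edge is clear on the heater, with the stop at the back, and the rack's yaw is about +6°. Next I'll move over the heater for a wrist view.

Call:
arm_command(motion=[[0, 0, -0.5, 0.7, 0.88, 0.25, 100], [0, 0, -0.6, 0.7, 0.88, 0.25, 100], [0, 0, -0.6, 0.7, 0.88, 0.25, 100], [0, 0, -0.6, 0.7, 0.88, 0.25, 100], [0, 0, -0.5, 0.7, 0.88, 0.25, 100], [0, 0, -0.5, 0.7, 0.88, 0.25, 100], [0, 0, 0, 0, 0, 0, 100], [0, 0, 0, 0, 0, 0, 100]])

```text
clock: 2.1
eef_pos: [0.4279, -0.3319, 0.3004]
tcp_rot: [0.0, 0.999, -0.041, -0.0]
force: [-0.1, -0.2, 0.1]
width: 0.997
```

```bash
python3 - <<'E'
from h import *
f=grab_frame("wrist"); f['pose']=np.array(f['pose']); np.save("wA.npy",f,allow_pickle=True); cv2.imwrite('pics/wA.png',f['pixels'])
print(f['fov_y'],f['k1'],f['pose'].round(3).tolist(),get_obs()['eef_pos'],get_obs()['tcp_rot'])
print(recognise("wrist","carrier"))
E
```

```text
62.04404015702274 -0.05414108313011295 [[-0.081, -0.953, -0.291, 0.502], [-0.997, 0.078, 0.023, -0.337], [0.001, 0.292, -0.956, 0.454], [0.0, 0.0, 0.0, 1.0]] [ 0.42744435 -0.33242141  0.30015343] [ 1.35982830e-05  9.99138649e-01 -4.14959948e-02 -2.06714750e-04]
[]
```

View pics/wA.png

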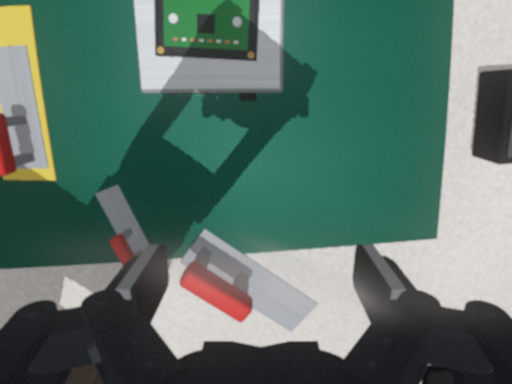

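The wrist camera tilts backward; the heater's front edge is at row 92 and the carrier's front edge at row 57. I'll move forward for full views of the heater, then the rack.

Call:
arm_command(motion=[[0, 0, 0, 0.8, 0.25, 0, 100], [0, 0, 0, 0.8, 0.25, 0, 100], [0, 0, 0, 0.8, 0.25, 0, 100], [0, 0, 0, 0, 0, 0, 100], [0, 0, 0, 0, 0, 0, 100]])

```text
clock: 2.82
eef_pos: [0.5709, -0.2879, 0.2997]
tcp_rot: [-0.0, 0.999, -0.042, -0.001]
force: [-0.6, 0.8, 0.9]
width: 0.998
```

```bash
python3 - <<'E'
from h import *
f=grab_frame("wrist"); f['pose']=np.array(f['pose']); np.save("wH.npy",f,allow_pickle=True); cv2.imwrite('pics/wH.png',f['pixels'])
print(get_obs()['eef_pos'])
E
```

```text
[ 0.57071279 -0.28799319  0.29996257]
```

Call:
arm_command(motion=[[0, 0, 0.27, 0, 1, 0, 100], [0, 0, 0.27, 0, 1, 0, 100], [0, 0, 0.27, 0, 1, 0, 100], [0, 0, 0.27, 0, 1, 0, 100], [0, 0, 0.27, 0, 1, 0, 100], [0, 0, 0.27, 0, 1, 0, 100], [0, 0, 0, 0, 1, 0, 100], [0, 0, 0, 0, 1, 0, 100]])

```text
clock: 3.88
eef_pos: [0.5715, 0.1934, 0.3008]
tcp_rot: [0.0, 0.999, 0.055, 0.0]
force: [0.1, -0.3, 0.6]
width: 1.001
```

Call:
arm_command(motion=[[0, 0, 0, 0, 1, 0, 100], [0, 0, 0, 0, 1, 0, 100], [0, 0, 0, 0, 0, 0, 100], [0, 0, 0, 0, 0, 0, 100]])

```text
clock: 4.38
eef_pos: [0.5718, 0.3117, 0.3004]
tcp_rot: [0.0, 0.998, 0.055, -0.0]
force: [-0.1, -1.2, -0.0]
width: 1.002
```

```bash
python3 - <<'E'
from h import *
f=grab_frame("wrist"); f['pose']=np.array(f['pose']); np.save("wR.npy",f,allow_pickle=True)
g=np.load("wH.npy",allow_pickle=True).item()
cv2.imwrite('pics/wHR.png',cv2.resize(cv2.hconcat([g['pixels'][:,60:460],f['pixels'][:,60:460]]),(800,384)))
print(get_obs()['eef_pos'],get_obs()['tcp_rot'])
E
```

```text
[0.57198239 0.31130925 0.30047489] [ 2.50965429e-04  9.98489568e-01  5.49409844e-02 -8.97551295e-05]
```

View pics/wHR.png

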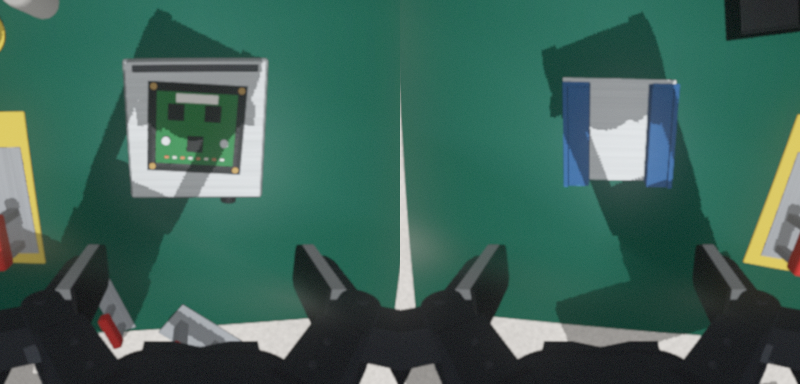

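In the wrist view the carrier is square-on at about (128,197) in the left half and the rack at about (132,620) in the right half, both well visible. I'll fit both.

```bash
python3 - <<'E'
from fit import *
def hsv(f): 
    H=cv2.cvtColor(f['pixels'],cv2.COLOR_BGR2HSV); return [H[...,i].astype(int) for i in range(3)]
f=np.load('wH.npy',allow_pickle=True).item(); h,s,v=hsv(f)
rect(f,win((s<70)&(v>90),40,210,170,340),.050,'heater')
g=win((h>40)&(h<90)&(s>80),75,180,200,315)
rect(f,g,.058,'board')
d=win((v<75)&(s<120)|((s>80)&(h<95)),74,182,200,312)
rect(f,d,.0555,'plate')
d=win((v<70),50,76,190,340); rect(f,d,.056,'bar')
t=np.load('top0.npy',allow_pickle=True).item(); h,s,v=hsv(t)
rect(t,win((v<75)|((s>80)&(h<95)),127,185,334,391),.0555,'plate top')
f=np.load('wR.npy',allow_pickle=True).item(); h,s,v=hsv(f)
rect(f,win((h>95)&(h<130)&(s>110),60,210,200,350),.045,'ribs',3)
rect(f,win((s<60)&(v>80),60,210,200,350),.008,'floor')
E
```

```text
heater z 0.05 c 596.6 -284.1 size 175 174 long-axis deg 85.3 n 10490 px [257.0, 132.0]
board z 0.058 c 600.3 -284.4 size 98 88 long-axis deg 82.0 n 4122 px [256.0, 131.0]
plate z 0.0555 c 600.2 -284.6 size 116 107 long-axis deg 82.1 n 6181 px [256.0, 124.0]
bar z 0.056 c 673.4 -272.8 size 5 3 long-axis deg 85.1 n 18 px [241.0, 68.0]
plate top z 0.0555 c 599.9 -284.8 size 113 104 long-axis deg 82.3 n 1610 px [362.0, 155.0]
ribs z 0.045 c 597.2 234.6 size 134 37 long-axis deg 5.9 n 2856 px [323.0, 136.0]
ribs z 0.045 c 586.5 345.5 size 132 33 long-axis deg 5.8 n 2659 px [236.0, 134.0]
floor z 0.008 c 595.4 290.5 size 152 143 long-axis deg -85.3 n 6293 px [279.0, 127.0]
```

Call:
arm_command(motion=[[0, 0, -0.25, -0.28, -0.85, -0.4, 100], [0, 0, -0.25, -0.28, -0.85, -0.4, 100], [0, 0, -0.25, -0.28, -0.85, -0.4, 100], [0, 0, -0.25, -0.28, -0.85, -0.4, 100], [0, 0, -0.25, -0.29, -0.85, -0.4, 100], [0, 0, -0.25, -0.29, -0.84, -0.4, 100], [0, 0, 0, 0, 0, 0, 100], [0, 0, 0, 0, 0, 0, 100]])

```text
clock: 5.42
eef_pos: [0.47, 0.0065, 0.1569]
tcp_rot: [-0.0, 0.999, -0.036, 0.0]
force: [0.1, 0.2, 0.9]
width: 1.003
```

```bash
python3 - <<'E'
from fit import *
f=grab_frame("wrist"); f['pose']=np.array(f['pose']); np.save("wL.npy",f,allow_pickle=True); cv2.imwrite('pics/wL.png',f['pixels'])
o=get_obs(); print(o['eef_pos'],o['tcp_rot'],f['pose'][:3,3])
H=cv2.cvtColor(f['pixels'],cv2.COLOR_BGR2HSV); h,s,v=[H[...,i].astype(int) for i in range(3)]
rect(f,((h<8)|(h>172))&(s>130)&(v>60),.070,'grip',2)
rect(f,(h>20)&(h<35)&(s>110),.004,'pad',1)
rect(f,win((s<60)&(v>70),0,300,150,360),.0055,'blade',2)
E
```

```text
[0.47042754 0.00718585 0.15703951] [-2.11928499e-05  9.99387890e-01 -3.49772937e-02  6.58623222e-04] [0.54379088 0.00232212 0.31041414]
grip z 0.07 c 471.8 7.9 size 79 20 long-axis deg -3.6 n 2391 px [260.0, 185.0]
pad z 0.004 c 543.4 38.9 size 120 32 long-axis deg -11.9 n 2632 px [220.0, 93.0]
blade z 0.0055 c 510.3 4.9 size 169 55 long-axis deg -4.1 n 8263 px [260.0, 107.0]
blade z 0.0055 c 351.7 -84.2 size 68 18 long-axis deg 1.6 n 505 px [354.0, 263.0]
```

View pics/wL.png

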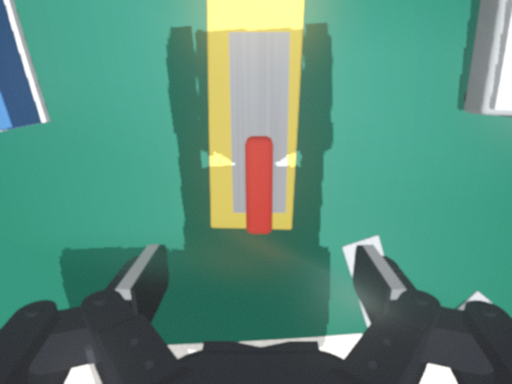

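The wrist view shows the red bar at (185,260), midway between the fingers, and it agrees with the top fit. I'll descend and grip.

Call:
arm_command(motion=[[0, 0, 0, 0, 0, -0.5, 100], [0, 0, 0, 0, 0, -0.5, 100], [0, 0, 0, 0, 0, -0.5, 100], [0, 0, 0, 0, 0.01, -0.23, 100], [0, 0, 0, 0, 0, 0, 100]])

```text
clock: 6.1
eef_pos: [0.4699, 0.0087, 0.0524]
tcp_rot: [-0.0, 0.999, -0.034, -0.0]
force: [-0.0, 0.1, 0.3]
width: 1.0
```

Call:
arm_command(force=110, motion=[[0, 0, 0, 0, 0, 0, 10], [0, 0, 0, 0, 0, 0, 0], [0, 0, 0, 0, 0, 0, 0], [0, 0, 0, 0, 0, 0, 0], [0, 0, 0, 0, 0, 0, 0], [0, 0, 0, 0, 0, 0, 0]])

```text
clock: 6.85
eef_pos: [0.4702, 0.0079, 0.0533]
tcp_rot: [0.0, 0.999, -0.034, 0.0]
force: [-2.5, -4.9, 17.8]
width: 0.204
```

Call:
arm_command(motion=[[0, 0, 0, 0, 0, 0.3, 0], [0, 0, 0, 0, 0, 0.6, 0], [0, 0, 0, 0, 0, 0.6, 0], [0, 0, 0, 0, 0, 0.17, 0], [0, 0, 0, 0, 0, 0, 0], [0, 0, 0, 0, 0, 0, 0]])

```text
clock: 7.6
eef_pos: [0.4692, 0.0082, 0.1516]
tcp_rot: [-0.0, 0.999, -0.034, -0.001]
force: [0.1, 0.8, -2.6]
width: 0.198
```

```bash
python3 - <<'E'
from fit import *
f=grab_frame("wrist"); f['pose']=np.array(f['pose']); np.save("wG.npy",f,allow_pickle=True); cv2.imwrite('pics/wG.png',f['pixels'])
o=get_obs(); print(o['eef_pos'],o['tcp_rot'],o['force'],o['moment'],f['pose'][:3,3])
H=cv2.cvtColor(f['pixels'],cv2.COLOR_BGR2HSV); h,s,v=[H[...,i].astype(int) for i in range(3)]
z=o['eef_pos'][2]
rect(f,win((s<60)&(v>70),0,300,150,360),z-.0493+.0015,'blade',2)
rect(f,((h<8)|(h>172))&(s>130)&(v>60),z+.0167,'grip',2)
E
```

```text
[0.46909318 0.00827837 0.15158206] [-1.36331758e-05  9.99408021e-01 -3.43877029e-02 -1.04575255e-03] [-0.09708004  0.26392752 -2.16877008] [ 0.0383914   0.05957619 -0.01648399] [0.54333274 0.00424421 0.3049693 ]
blade z 0.10378206485617002 c 493.8 -8.4 size 199 119 long-axis deg -4.5 n 21516 px [268.0, 131.0]
blade z 0.10378206485617002 c 399.6 31.7 size 5 2 long-axis deg -5.2 n 26 px [236.0, 297.0]
grip z 0.16828206485617 c 472.8 8.4 size 80 21 long-axis deg -4.0 n 6114 px [261.0, 239.0]
grip z 0.16828206485617 c 393.1 -125.8 size 16 7 long-axis deg 52.1 n 203 px [504.0, 355.0]
```

View pics/wG.png

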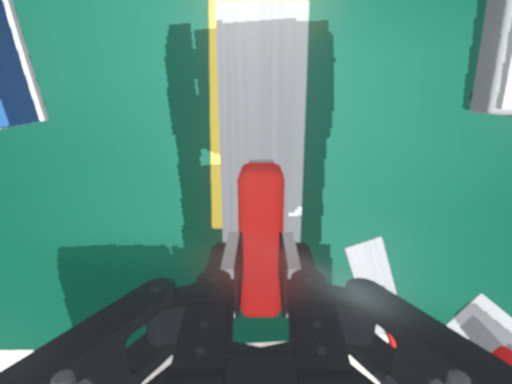

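The lifter hangs straight in the jaws, with the bar at (239,261) and the blade's sides at columns 217–308. I'll check the blade's pitch from how its width tapers.

```bash
python3 - <<'E'
from h import *
from scipy.optimize import least_squares
f=np.load('wG.npy',allow_pickle=True).item(); I=f['pixels'].astype(int)
print(I[0:26:3,262].tolist(), I[3:21:6,205:222:2].tolist())
L=[];R=[]
G=cv2.GaussianBlur(f['pixels'],(3,3),0).astype(float); H=cv2.cvtColor(f['pixels'],cv2.COLOR_BGR2HSV)[...,1]
sat=H.astype(float)
for r in range(30,150,4):
    l=np.argmax(-(np.diff(sat[r,205:235]))); q=np.argmax(np.diff(sat[r,290:325])); L.append((r,205+l+.5)); R.append((r,290+q+.5))
print(L[::6],R[::6])
T=np.array([.4691,.0083,.1516]);
def P(p,x,y): # p: z at origin, pitch(droop), yaw, x-,y-off
    c,s=np.cos(p[2]),np.sin(p[2]); return np.c_[T[0]+c*x-s*y, T[1]+p[3]+s*x+c*y, p[0]-p[1]*x]
def res(p):
    out=[]
    for E,y in((L,.027),(R,-.027)):
        E=np.array(E); x=np.linspace(.02,.14,60); q=proj(f,P(p,x,np.full(60,y)))
        o=np.argsort(q[:,0]); out.append(np.interp(E[:,0],q[o,0],q[o,1])-E[:,1])
    return np.concatenate(out)
s=least_squares(res,[.1038,0,-.07,0],loss='soft_l1',x_scale=[.01,.01,.01,.01]); print(s.x,np.abs(s.fun).mean(),np.abs(s.fun).max(), np.sqrt(np.diag(np.linalg.inv(s.jac.T@s.jac)))*.5)
print(proj(f,P(s.x,np.array([.125,.125]),np.array([.027,-.027]))))
E
```

```text
[[229, 255, 255], [255, 254, 251], [255, 255, 252], [255, 254, 251], [255, 254, 251], [255, 255, 252], [255, 251, 248], [198, 197, 195], [196, 195, 192]] [[[159, 182, 113], [159, 188, 141], [156, 249, 255], [168, 255, 255], [174, 255, 255], [232, 255, 255], [255, 255, 253], [255, 254, 250], [255, 255, 251]], [[159, 182, 111], [159, 189, 146], [152, 246, 255], [167, 255, 255], [171, 255, 255], [229, 255, 255], [255, 255, 254], [255, 255, 251], [255, 255, 252]], [[160, 183, 109], [160, 189, 145], [153, 245, 255], [166, 255, 255], [170, 255, 255], [228, 255, 255], [255, 255, 254], [255, 255, 252], [255, 255, 252]]]
[(30, np.float64(215.5)), (54, np.float64(216.5)), (78, np.float64(216.5)), (102, np.float64(217.5)), (126, np.float64(218.5))] [(30, np.float64(308.5)), (54, np.float64(307.5)), (78, np.float64(307.5)), (102, np.float64(306.5)), (126, np.float64(305.5))]
[ 0.10440938  0.00454013 -0.06746058 -0.00012212] 0.2566904114964638 0.6058268949181524 [0.00121999 0.01524989 0.00205078 0.00016442]
[[-4.69198521e-02  2.14399300e+02]
 [-9.81005718e-02  3.09547122e+02]]
```

The blade is level and the offset is consistent at 49 mm. Moving to the heater's front.

Call:
arm_command(motion=[[0, 0, -0.1, -0.19, -0.74, 0, 0], [0, 0, -0.1, -0.19, -0.74, 0, 0], [0, 0, -0.1, -0.19, -0.74, 0, 0], [0, 0, -0.1, -0.19, -0.74, 0, 0], [0, 0, -0.1, -0.18, -0.74, 0, 0], [0, 0, -0.09, -0.18, -0.73, 0, 0], [0, 0, 0, 0, 0, 0, 0], [0, 0, 0, 0, 0, 0, 0]])

```text
clock: 8.65
eef_pos: [0.4021, -0.257, 0.1519]
tcp_rot: [-0.001, 0.998, -0.07, -0.001]
force: [-0.2, 0.1, -3.3]
width: 0.201
```

Call:
arm_command(motion=[[0, 0, 0, 0, 0, -0.25, 0], [0, 0, 0, 0, 0, -0.25, 0], [0, 0, 0, 0, 0, -0.15, 0], [0, 0, 0, 0, 0, 0, 0], [0, 0, 0, 0, 0, 0, 0]])

```text
clock: 9.28
eef_pos: [0.4029, -0.2576, 0.1139]
tcp_rot: [0.0, 0.998, -0.07, 0.0]
force: [0.4, 0.3, -2.7]
width: 0.202
```

```bash
python3 - <<'E'
from h import *
f=grab_frame("wrist"); f['pose']=np.array(f['pose']); np.save("wP.npy",f,allow_pickle=True); cv2.imwrite('pics/wP.png',f['pixels'])
o=get_obs(); print(o['eef_pos'],o['tcp_rot'],o['force'],o['moment'])
E
```

```text
[ 0.40295212 -0.2576971   0.11403411] [ 1.20362067e-04  9.97566543e-01 -6.97204027e-02  2.06521823e-04] [ 0.67332339 -0.6018832  -3.05794825] [0.02975301 0.01782579 0.03649533]
```

View pics/wP.png

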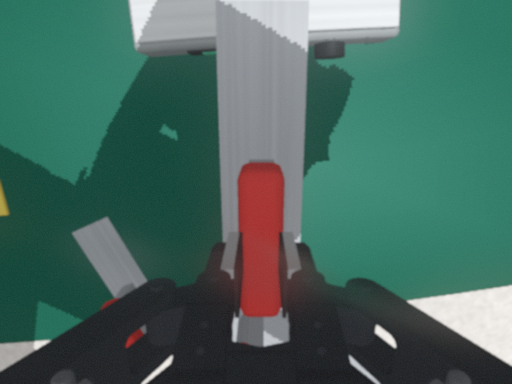

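The blade's front lies over the heater's front edge (row 40–55), at columns 217–308. I'll lower it in small steps until it makes contact.

Call:
arm_command(motion=[[0, 0, 0, 0, 0, -0.08, 0], [0, 0, 0, 0, 0, -0.07, 0], [0, 0, 0, 0, 0, 0, 0], [0, 0, 0, 0, 0, 0, 0]])

```text
clock: 9.82
eef_pos: [0.4027, -0.2576, 0.1048]
tcp_rot: [-0.0, 0.998, -0.07, -0.0]
force: [-0.1, -0.3, -2.4]
width: 0.202
```

Call:
arm_command(motion=[[0, 0, 0, 0, 0, -0.02, 0], [0, 0, 0, 0, 0, 0, 0], [0, 0, 0, 0, 0, 0, 0]])

```text
clock: 10.2
eef_pos: [0.4027, -0.2576, 0.1036]
tcp_rot: [0.0, 0.998, -0.07, 0.0]
force: [0.7, 0.1, -1.5]
width: 0.2
```

Call:
arm_command(motion=[[0, 0, 0, 0, 0, -0.02, 0], [0, 0, 0, 0, 0, 0, 0], [0, 0, 0, 0, 0, 0, 0]])

```text
clock: 10.58
eef_pos: [0.4027, -0.2576, 0.1024]
tcp_rot: [0.0, 0.998, -0.07, 0.0]
force: [0.9, -0.7, -2.6]
width: 0.202
```

Call:
arm_command(motion=[[0, 0, 0, 0, 0, -0.02, 0], [0, 0, 0, 0, 0, 0, 0], [0, 0, 0, 0, 0, 0, 0]])

```text
clock: 10.95
eef_pos: [0.4027, -0.2576, 0.1012]
tcp_rot: [-0.0, 0.998, -0.07, -0.0]
force: [0.2, 0.4, -1.4]
width: 0.199
```

Call:
arm_command(motion=[[0, 0, 0, 0, 0, -0.02, 0], [0, 0, 0, 0, 0, 0, 0], [0, 0, 0, 0, 0, 0, 0]])

```text
clock: 11.32
eef_pos: [0.4027, -0.2576, 0.1]
tcp_rot: [-0.0, 0.998, -0.07, -0.0]
force: [-0.2, 0.5, -2.7]
width: 0.204
```

Call:
arm_command(motion=[[0, 0, 0, 0, 0, -0.02, 0], [0, 0, 0, 0, 0, 0, 0], [0, 0, 0, 0, 0, 0, 0]])

```text
clock: 11.7
eef_pos: [0.4027, -0.2576, 0.0988]
tcp_rot: [-0.0, 0.998, -0.07, -0.0]
force: [1.0, -0.2, -2.6]
width: 0.204
```

```bash
python3 -c "
from h import *
o=get_obs(); print(o['eef_pos'],o['force'],o['moment'])"
```

```text
[ 0.40272754 -0.25756454  0.09877089] [ 0.95309417 -0.24991606 -2.58120858] [0.04580261 0.03020128 0.01096849]
```

Call:
arm_command(motion=[[0, 0, 0, 0, 0, -0.02, 0], [0, 0, 0, 0, 0, 0, 0], [0, 0, 0, 0, 0, 0, 0]])

```text
clock: 12.08
eef_pos: [0.4028, -0.2576, 0.0976]
tcp_rot: [0.0, 0.998, -0.07, 0.0]
force: [-0.0, -0.1, -2.7]
width: 0.205
```

Call:
arm_command(motion=[[0, 0, 0, 0, 0, -0.02, 0], [0, 0, 0, 0, 0, 0, 0], [0, 0, 0, 0, 0, 0, 0]])

```text
clock: 12.45
eef_pos: [0.4027, -0.2576, 0.0964]
tcp_rot: [0.0, 0.998, -0.07, 0.0]
force: [-0.3, 0.1, -1.5]
width: 0.206
```

```bash
python3 -c "
from h import *
o=get_obs(); print(o['eef_pos'],o['force'],o['moment'])"
```

```text
[ 0.40272838 -0.25758131  0.09639205] [-0.33080386  0.0938524  -1.54887153] [-0.00170908 -0.00192752 -0.02198881]
```

Call:
arm_command(motion=[[0, 0, 0, 0, 0, -0.02, 0], [0, 0, 0, 0, 0, 0, 0], [0, 0, 0, 0, 0, 0, 0]])

```text
clock: 12.82
eef_pos: [0.4027, -0.2576, 0.0952]
tcp_rot: [-0.0, 0.998, -0.07, 0.0]
force: [-1.2, -0.1, -0.1]
width: 0.203
```

```bash
python3 -c "
from h import *
f=grab_frame('wrist'); np.save('wC.npy',f,allow_pickle=True); 
o=get_obs(); print(o['eef_pos'],o['force'],o['moment'])
g=grab_frame('scene'); I=g['pixels'][130:260,60:300]
cv2.imwrite('pics/c2.png',cv2.hconcat([cv2.resize(I,(600,325)),cv2.resize(f['pixels'][:80,200:330],(200,325))]))"
```

```text
[ 0.40271557 -0.25755733  0.0951926 ] [-1.44188671 -0.06766441 -0.50989743] [ 0.06067338 -0.07192098  0.02942835]
```

View pics/c2.png

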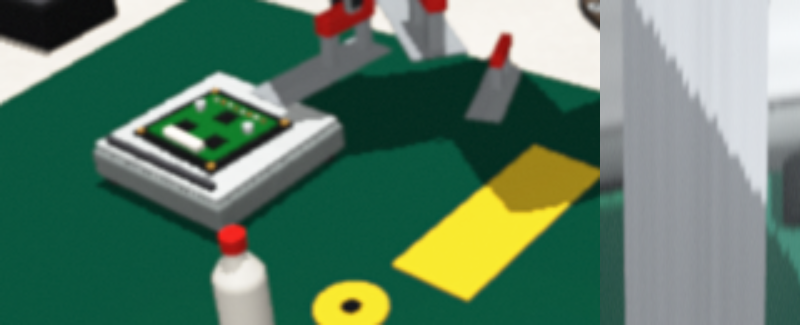

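The scene crop shows the blade tip (about (95,265) in the crop) on the heater's front top. Force z rose about 2 N and the moment shifted, so this is light contact. Sliding in.

Call:
arm_command(motion=[[0, 0, 0, 0.1, -0.014, 0, 0], [0, 0, 0, 0.1, -0.014, 0, 0], [0, 0, 0, 0.1, -0.014, 0, 0], [0, 0, 0, 0.1, -0.014, 0, 0], [0, 0, 0, 0.1, -0.014, 0, 0], [0, 0, 0, 0.1, -0.014, 0, 0], [0, 0, 0, 0.1, -0.014, 0, 0]])

```text
clock: 13.8
eef_pos: [0.4448, -0.2634, 0.0952]
tcp_rot: [-0.0, 0.998, -0.07, -0.0]
force: [-7.3, 1.0, 7.3]
width: 0.208
```

```bash
cat > car.py <<'E'
from fit import *
def car(tag,z=.0535,r=(60,200),c=(325,400)):
    t=grab_frame('top'); t['pose']=np.array(t['pose']); np.save(tag+'.npy',t,allow_pickle=True)
    H=cv2.cvtColor(t['pixels'],cv2.COLOR_BGR2HSV); h,s,v=[H[...,i].astype(int) for i in range(3)]
    g=((h>45)&(h<70)&(s>100)&(v>60)); rect(t,win(g,*r,*c),z+.0025,'board')
    o=get_obs(); print(o['clock'],o['eef_pos'].round(4),o['force'].round(2),o['moment'].round(3))
    return t
E
python3 -c "
from car import *
car('t1')
t=np.load('top0.npy',allow_pickle=True).item(); H=cv2.cvtColor(t['pixels'],cv2.COLOR_BGR2HSV); h,s,v=[H[...,i].astype(int) for i in range(3)]
rect(t,win((h>45)&(h<70)&(s>100)&(v>60),60,200,325,400),.056,'board before')"
```

```text
board z 0.056 c 612.3 -288.8 size 101 91 long-axis deg 84.3 n 1114 px [364.0, 150.0]
13.85 [ 0.4456 -0.2636  0.0953] [-3.25  1.42  5.13] [0.318 0.364 0.09 ]
board before z 0.056 c 600.4 -285.9 size 101 90 long-axis deg 81.8 n 1065 px [363.0, 155.0]
```

The carrier slid about 12 mm back to the stop, as expected, and the blade tip is now about 12 mm under its front edge. Easing the pressure slightly and continuing.

Call:
arm_command(motion=[[0, 0, 0, 0.08, -0.01, 0.008, 0], [0, 0, 0, 0.12, -0.016, 0, 0], [0, 0, 0, 0.12, -0.016, 0, 0], [0, 0, 0, 0.12, -0.016, 0, 0]])

```text
clock: 14.35
eef_pos: [0.4697, -0.2664, 0.0962]
tcp_rot: [-0.0, 0.998, -0.07, -0.002]
force: [-24.2, 2.2, 36.8]
width: 0.203
```

```bash
python3 -c "
from car import *
car('t2')"
```

```text
board z 0.056 c 614.3 -290.7 size 103 91 long-axis deg 85.1 n 1106 px [365.0, 149.0]
14.4 [ 0.4706 -0.2667  0.0964] [-15.9    3.56  28.87] [0.852 2.543 0.067]
```

The force has grown to 30–37 N, so I'll look before pushing further.

```bash
python3 -c "
from h import *
f=grab_frame('wrist'); f['pose']=np.array(f['pose']); np.save('wD.npy',f,allow_pickle=True)
o=get_obs(); print(o['eef_pos'],o['tcp_rot'],o['force'],o['moment'],o['width'])
g=grab_frame('scene'); I=g['pixels'][130:230,80:270]
cv2.imwrite('pics/c3.png',cv2.vconcat([cv2.resize(I,(600,316),interpolation=cv2.INTER_CUBIC),cv2.resize(f['pixels'][:240,80:440],(600,284))[:284]]))"
```

```text
[ 0.47051094 -0.26659921  0.09635508] [-2.74348349e-04  9.97576400e-01 -6.95727449e-02 -9.39961142e-04] [-12.85184323   2.78613253  24.60544376] [0.61401592 2.14935286 0.04269489] 0.2030165153732134
```

View pics/c3.png

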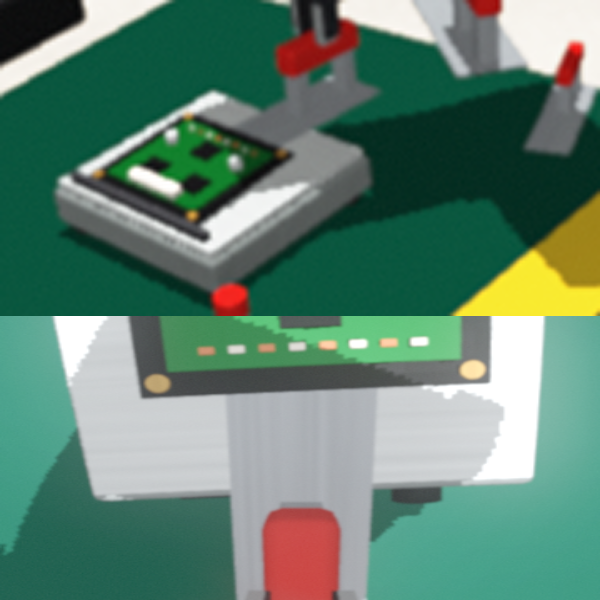

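The blade is clearly under the carrier, which is squared against the stop bar. The remaining load is just downward pressure, so I'll ease up by 1 mm and re-read.

Call:
arm_command(motion=[[0, 0, 0, 0, 0, 0.017, 0], [0, 0, 0, 0, 0, 0, 0], [0, 0, 0, 0, 0, 0, 0]])

```text
clock: 14.88
eef_pos: [0.4712, -0.2667, 0.097]
tcp_rot: [-0.0, 0.998, -0.07, -0.0]
force: [-5.4, 2.6, 10.1]
width: 0.204
```

```bash
python3 -c "
from car import *
car('t3')"
```

```text
board z 0.056 c 614.3 -290.6 size 102 91 long-axis deg 85.0 n 1099 px [365.0, 149.0]
14.925 [ 0.4712 -0.2667  0.097 ] [-5.08  2.63 10.77] [0.657 0.798 0.096]
```

Call:
arm_command(motion=[[0, 0, 0, 0, 0, 0.008, 0], [0, 0, 0, 0.08, -0.01, 0, 0], [0, 0, 0, 0.1, -0.013, 0, 0], [0, 0, 0, 0.1, -0.013, 0, 0], [0, 0, 0, 0.08, -0.01, 0, 0], [0, 0, 0, 0, 0, 0, 0]])

```text
clock: 15.68
eef_pos: [0.4927, -0.2696, 0.0974]
tcp_rot: [-0.0, 0.998, -0.07, -0.0]
force: [-5.8, 1.7, 11.3]
width: 0.204
```

```bash
python3 -c "
from car import *
car('t3')"
```

```text
board z 0.056 c 614.7 -291.6 size 101 89 long-axis deg 85.9 n 1061 px [365.0, 149.0]
15.725 [ 0.4927 -0.2696  0.0974] [-6.18  1.51 10.52] [0.444 1.022 0.034]
```

Call:
arm_command(motion=[[0, 0, 0, 0.06, -0.008, 0.008, 0], [0, 0, 0, 0.1, -0.013, 0, 0], [0, 0, 0, 0.1, -0.013, 0, 0], [0, 0, 0, 0.1, -0.013, 0.005, 0], [0, 0, 0, 0.1, -0.013, 0, 0], [0, 0, 0, 0.03, -0.003, 0, 0], [0, 0, 0, 0, 0, 0, 0]])

```text
clock: 16.6
eef_pos: [0.5225, -0.2735, 0.0979]
tcp_rot: [0.0, 0.998, -0.07, 0.0]
force: [1.4, 0.5, -2.7]
width: 0.202
```

```bash
python3 -c "
from car import *
car('t4')
f=grab_frame('wrist'); f['pose']=np.array(f['pose']); np.save('wE.npy',f,allow_pickle=True)
cv2.imwrite('pics/wE.png',f['pixels'])"
```

```text
board z 0.056 c 614.5 -291.5 size 101 88 long-axis deg 86.3 n 935 px [364.0, 148.0]
16.65 [ 0.5225 -0.2735  0.0979] [ 0.26  0.15 -2.89] [ 0.149 -0.069  0.028]
```

View pics/wE.png

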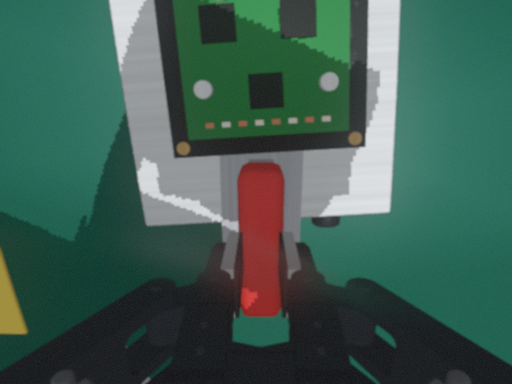

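The carrier's front edge (row 155) is just ahead of the bar's front end, and the blade is about 87 mm under. Lifting gently, while easing slightly back off the stop.

Call:
arm_command(motion=[[0, 0, 0, -0.01, 0.001, 0.04, 0], [0, 0, 0, -0.03, 0.004, 0.06, 0], [0, 0, 0, -0.03, 0.004, 0.08, 0], [0, 0, 0, 0, 0, 0.1, 0], [0, 0, 0, 0, 0, 0.12, 0], [0, 0, 0, 0, 0, 0, 0], [0, 0, 0, 0, 0, 0, 0]])

```text
clock: 17.58
eef_pos: [0.5179, -0.2729, 0.1219]
tcp_rot: [-0.0, 0.998, -0.07, -0.0]
force: [0.9, -0.0, -4.3]
width: 0.202
```

```bash
python3 -c "
from car import *
car('t5',z=.078)
f=grab_frame('wrist'); f['pose']=np.array(f['pose']); np.save('wF.npy',f,allow_pickle=True)
g=grab_frame('scene'); np.save('sF.npy',g,allow_pickle=True)
cv2.imwrite('pics/c4.png',cv2.hconcat([cv2.resize(g['pixels'][120:240,60:270],(500,286)),cv2.resize(f['pixels'][:280,90:390],(300,280))[:286] if 0 else cv2.resize(f['pixels'][:280,90:390],(300,286))]))"
```

```text
board z 0.0805 c 607.5 -289.2 size 99 89 long-axis deg 86.3 n 987 px [367.0, 148.0]
17.625 [ 0.5178 -0.2729  0.1218] [-0.37 -0.16 -4.16] [0.077 0.191 0.052]
```

View pics/c4.png

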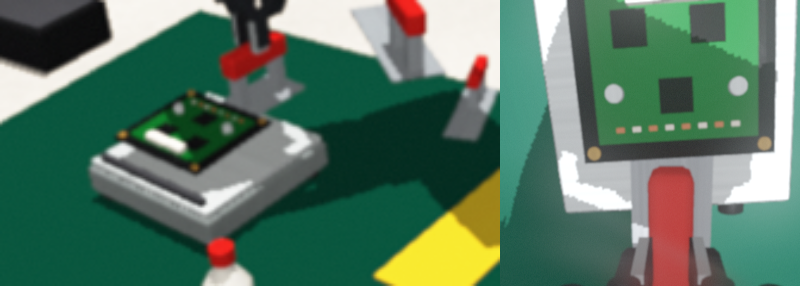

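The carrier rides level on the blade and clear of the plate. Measuring its pose in the lifter frame before carrying.

```bash
python3 - <<'E'
from fit import *
for n,z in (('wF',.0822),('t5',.0822)):
    f=np.load(n+'.npy',allow_pickle=True).item(); H=cv2.cvtColor(f['pixels'],cv2.COLOR_BGR2HSV); h,s,v=[H[...,i].astype(int) for i in range(3)]
    w=(0,175,140,400) if n=='wF' else (110,200,330,400)
    rect(f,win((h>45)&(h<72)&(s>90)&(v>60),*w),z,n)
f=np.load('wF.npy',allow_pickle=True).item()
H=cv2.cvtColor(f['pixels'],cv2.COLOR_BGR2HSV); y=((H[...,0]>12)&(H[...,0]<28)&(H[...,1]>70)).astype(np.uint8)
n,l,s,c=cv2.connectedComponentsWithStats(y)
for i in range(1,n):
    if s[i,4]>30: print(c[i].round(1),s[i,4],onz(f,[c[i][::-1]],.082).round(4))
E
```

```text
wF z 0.0822 c 602.9 -286.8 size 96 78 long-axis deg 84.8 n 17558 px [265.0, 71.0]
t5 z 0.0822 c 607.2 -288.6 size 99 89 long-axis deg 86.4 n 1029 px [367.0, 149.0]
[354.  139.9] 127 [[ 0.556  -0.3348  0.082 ]]
[183.9 149.8] 149 [[ 0.5643 -0.2311  0.082 ]]
[ 13.7 268.1] 2883 [[ 0.499  -0.0914  0.082 ]]
```

Call:
arm_command(motion=[[0, 0, 0, 0, 0, 0.15, 0], [0, 0, 0, 0, 0, 0.25, 0], [0, 0, 0, 0, 0, 0.2, 0], [0, 0, 0, 0, 0, 0.1, 0], [0, 0, 0, 0, 0, 0, 0]])

```text
clock: 18.35
eef_pos: [0.5182, -0.2731, 0.1646]
tcp_rot: [0.0, 0.998, -0.07, 0.0]
force: [-1.0, -0.5, -4.9]
width: 0.201
```

Call:
arm_command(motion=[[0, 0, 0, 0, 0.1, 0, 0], [0, 0, 0, 0, 0.2, 0, 0], [0, 0, 0.05, -0.02, 0.3, 0, 0], [0, 0, 0.08, -0.02, 0.4, 0, 0], [0, 0, 0.1, -0.02, 0.5, 0, 0], [0, 0, 0.1, -0.02, 0.5, 0, 0], [0, 0, 0.1, -0.02, 0.5, 0, 0], [0, 0, 0.1, -0.02, 0.5, 0, 0]])

```text
clock: 19.35
eef_pos: [0.5101, -0.0906, 0.164]
tcp_rot: [-0.0, 0.999, -0.037, -0.0]
force: [-0.4, -0.6, -5.1]
width: 0.202
```

Call:
arm_command(motion=[[0, 0, 0.1, -0.02, 0.5, 0, 0], [0, 0, 0.1, -0.02, 0.5, 0, 0], [0, 0, 0.1, -0.02, 0.5, 0, 0], [0, 0, 0.1, -0.02, 0.5, 0, 0], [0, 0, 0.1, -0.02, 0.5, 0, 0], [0, 0, 0.1, -0.02, 0.5, 0, 0], [0, 0, 0.1, -0.02, 0.5, 0, 0], [0, 0, 0.1, -0.02, 0.5, 0, 0]])

```text
clock: 20.35
eef_pos: [0.4999, 0.1491, 0.164]
tcp_rot: [-0.0, 1.0, 0.011, -0.0]
force: [0.7, -0.9, -3.8]
width: 0.205
```

Call:
arm_command(motion=[[0, 0, 0.1, 0, 0.5, 0, 0], [0, 0, 0.05, 0, 0.5, 0, 0], [0, 0, 0, 0, 0.45, 0, 0], [0, 0, 0, 0, 0.35, 0, 0], [0, 0, 0, 0, 0.25, 0, 0], [0, 0, 0, 0, 0.2, 0, 0], [0, 0, 0, 0, 0.1, 0, 0], [0, 0, 0, 0, 0, 0, 0]])

```text
clock: 21.35
eef_pos: [0.5011, 0.288, 0.1638]
tcp_rot: [0.0, 1.0, 0.019, -0.0]
force: [-0.1, -0.7, -4.1]
width: 0.208
```

```bash
python3 - <<'E'
from car import *
t=car('t6',z=.123,r=(90,210),c=(60,200))
f=grab_frame('wrist'); f['pose']=np.array(f['pose']); np.save('wK.npy',f,allow_pickle=True)
print(get_obs()['tcp_rot'])
H=cv2.cvtColor(f['pixels'],cv2.COLOR_BGR2HSV); h,s,v=[H[...,i].astype(int) for i in range(3)]
y=((h>12)&(h<28)&(s>70)).astype(np.uint8)
n,l,st,c=cv2.connectedComponentsWithStats(y)
for i in range(1,n):
    if 30<st[i,4]<400: print(c[i].round(1),st[i,4],onz(f,[c[i][::-1]],.125).round(4))
rect(f,(h>95)&(h<130)&(s>110),.045,'ribs',3)
a=cv2.resize(t['pixels'][90:210,60:200],(400,343)); cv2.imwrite('pics/c5.png',cv2.hconcat([a,cv2.resize(f['pixels'][:, :448],(400,343))]))
E
```

```text
board z 0.1255 c 592.0 286.9 size 98 86 long-axis deg -85.8 n 914 px [109.0, 151.0]
21.4 [0.5011 0.2877 0.1639] [-0.63 -0.82 -4.91] [-0.012  0.223  0.021]
[ 1.29409205e-04  9.99823281e-01  1.87982953e-02 -1.22630952e-04]
[485.1 166.7] 192 [[0.5369 0.1474 0.125 ]]
[353.8 138.9] 184 [[0.5505 0.2341 0.125 ]]
[183.4 149.1] 175 [[0.5402 0.3371 0.125 ]]
```

View pics/c5.png

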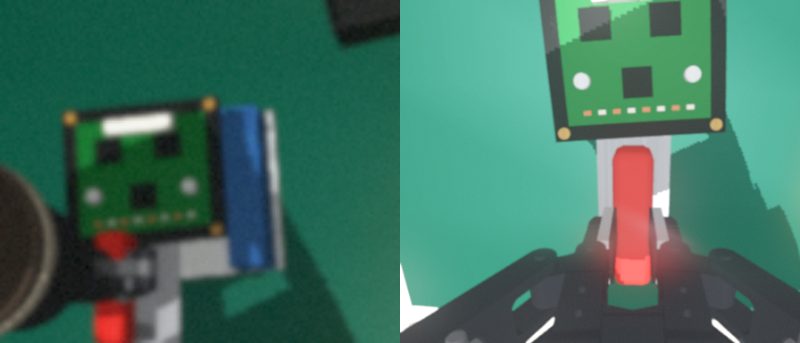

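The carrier is centred over the rack to within about 2 mm, with yaw about 0.10 against the rack's 0.104. Lowering.

Call:
arm_command(motion=[[0, 0, 0, -0.01, 0, -0.1, 0], [0, 0, 0, -0.01, 0, -0.2, 0], [0, 0, 0, 0, 0, -0.25, 0], [0, 0, 0, 0, 0, -0.25, 0], [0, 0, 0, 0, 0, -0.15, 0], [0, 0, 0, 0, 0, -0.05, 0], [0, 0, 0, 0, 0, -0.05, 0], [0, 0, 0, 0, 0, -0.05, 0]])

```text
clock: 22.45
eef_pos: [0.5002, 0.2882, 0.0981]
tcp_rot: [-0.0, 1.0, 0.019, 0.0]
force: [0.6, 0.7, -4.5]
width: 0.2
```

Call:
arm_command(motion=[[0, 0, 0, 0, 0, -0.03, 0], [0, 0, 0, 0, 0, -0.03, 0], [0, 0, 0, 0, 0, -0.03, 0], [0, 0, 0, 0, 0, -0.03, 0], [0, 0, 0, 0, 0, 0, 0], [0, 0, 0, 0, 0, 0, 0]])

```text
clock: 23.2
eef_pos: [0.5, 0.2881, 0.0908]
tcp_rot: [-0.0, 1.0, 0.019, 0.0]
force: [-0.9, -0.8, -3.6]
width: 0.199
```

```bash
python3 - <<'E'
from car import *
t=car('t7',z=.047,r=(90,210),c=(60,200))
f=grab_frame('wrist'); f['pose']=np.array(f['pose']); np.save('wM.npy',f,allow_pickle=True)
H=cv2.cvtColor(f['pixels'],cv2.COLOR_BGR2HSV); h,s,v=[H[...,i].astype(int) for i in range(3)]
n,l,st,c=cv2.connectedComponentsWithStats(((h>12)&(h<28)&(s>70)).astype(np.uint8))
for i in range(1,n):
    if 30<st[i,4]<400: print(c[i].round(1),st[i,4],onz(f,[c[i][::-1]],.052).round(4))
E
```

```text
board z 0.0495 c 592.3 289.1 size 101 87 long-axis deg -85.5 n 711 px [117.0, 160.0]
23.25 [0.5    0.2881 0.0908] [-0.07 -0.27 -3.17] [-0.003  0.16  -0.031]
[242.4 123.6] 31 [[0.5557 0.3019 0.052 ]]
[209.6 125.5] 31 [[0.5539 0.3214 0.052 ]]
[354.3 137.3] 176 [[0.5503 0.2343 0.052 ]]
[183.2 148.7] 172 [[0.5394 0.3376 0.052 ]]
[506.4 277.1] 39 [[0.4563 0.1105 0.052 ]]
```

Call:
arm_command(motion=[[0, 0, 0, 0, 0, -0.03, 0], [0, 0, 0, 0, 0, -0.03, 0], [0, 0, 0, 0, 0, -0.03, 0], [0, 0, 0, 0, 0, -0.03, 0], [0, 0, 0, 0, 0, -0.04, 0], [0, 0, 0, 0, 0, -0.04, 0], [0, 0, 0, 0, 0, 0, 0], [0, 0, 0, 0, 0, 0, 0]])

```text
clock: 24.3
eef_pos: [0.4999, 0.2881, 0.0788]
tcp_rot: [-0.0, 1.0, 0.019, 0.0]
force: [0.3, 0.2, -3.5]
width: 0.202
```

```bash
python3 - <<'E'
from car import *
t=car('t8',z=.047,r=(90,210),c=(60,200))
f=grab_frame('wrist'); f['pose']=np.array(f['pose']); np.save('wN.npy',f,allow_pickle=True)
s_=grab_frame('scene')
H=cv2.cvtColor(f['pixels'],cv2.COLOR_BGR2HSV); h,s,v=[H[...,i].astype(int) for i in range(3)]
n,l,st,c=cv2.connectedComponentsWithStats(((h>12)&(h<28)&(s>70)).astype(np.uint8))
for i in range(1,n):
    if 30<st[i,4]<400: print(c[i].round(1),st[i,4],onz(f,[c[i][::-1]],.050).round(4))
cv2.imwrite('pics/c6.png',cv2.hconcat([cv2.resize(s_['pixels'][180:310,290:450],(450,366),interpolation=cv2.INTER_CUBIC),cv2.resize(f['pixels'][:270,130:390],(350,366))]))
E
```

```text
board z 0.0495 c 592.4 289.0 size 101 88 long-axis deg -84.9 n 744 px [119.0, 160.0]
24.35 [0.5    0.2881 0.0788] [-0.17 -0.7  -3.21] [-0.017  0.082  0.009]
[311.7 120.6] 35 [[0.5599 0.2625 0.05  ]]
[276.7 123.2] 39 [[0.5576 0.2821 0.05  ]]
[241.4 125.6] 31 [[0.5556 0.302  0.05  ]]
[206.2 127.9] 36 [[0.5536 0.3218 0.05  ]]
[360.2 140.3] 202 [[0.55   0.2337 0.05  ]]
[178.6 152.1] 194 [[0.5391 0.338  0.05  ]]
```

View pics/c6.png

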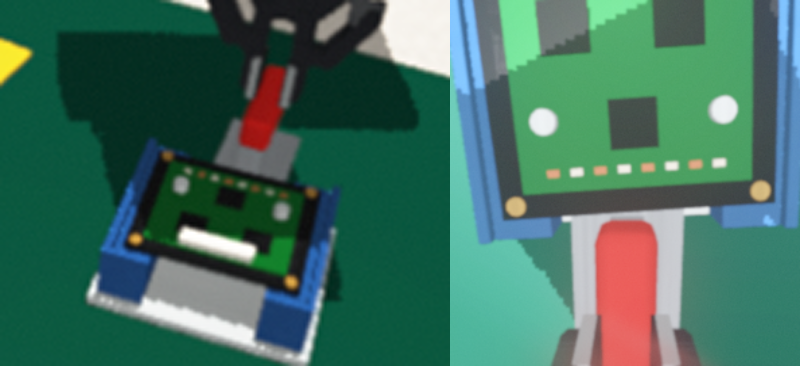

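The carrier lies on both ribs between the lips. In the wrist view the screws are closer to the camera by the full lowering distance, so the blade is free of it. Drawing the blade out.

Call:
arm_command(motion=[[0, 0, 0, -0.1, -0.004, 0, 0], [0, 0, 0, -0.25, -0.01, 0, 0], [0, 0, 0, -0.3, -0.011, 0, 0], [0, 0, 0, -0.3, -0.011, 0, 0], [0, 0, 0, -0.3, -0.011, 0, 0], [0, 0, 0, -0.3, -0.011, 0, 0], [0, 0, 0, -0.3, -0.011, 0, 0], [0, 0, 0, -0.2, -0.008, 0, 0]])

```text
clock: 25.45
eef_pos: [0.3757, 0.2834, 0.0788]
tcp_rot: [0.0, 1.0, 0.019, -0.0]
force: [-0.0, 1.0, -2.9]
width: 0.201
```

```bash
python3 - <<'E'
from car import *
t=car('t9',z=.047,r=(90,210),c=(60,200))
f=grab_frame('wrist'); f['pose']=np.array(f['pose']); np.save('wQ.npy',f,allow_pickle=True)
E
```

```text
board z 0.0495 c 591.8 287.9 size 102 91 long-axis deg -84.0 n 1207 px [122.0, 159.0]
25.5 [0.3744 0.283  0.0787] [-2.3   0.2  -2.44] [ 0.009  0.213 -0.013]
```

Call:
arm_command(motion=[[0, 0, 0, -0.05, 0, 0.5, 0], [0, 0, 0, 0, 0, 0.5, 0], [0, 0, -0.14, 0.27, -0.76, 0, 0], [0, 0, -0.14, 0.27, -0.76, 0, 0], [0, 0, -0.15, 0.27, -0.76, 0, 0], [0, 0, -0.15, 0.27, -0.76, 0, 0], [0, 0, -0.15, 0.27, -0.76, 0, 0], [0, 0, -0.15, 0.27, -0.76, 0, 0]])

```text
clock: 26.55
eef_pos: [0.4722, 0.008, 0.1389]
tcp_rot: [0.0, 0.999, -0.034, 0.001]
force: [0.5, -0.3, -1.3]
width: 0.2
```

Call:
arm_command(motion=[[0, 0, 0, 0, 0, 0, 0], [0, 0, 0, 0, 0, -0.4, 0], [0, 0, 0, 0, 0, -0.4, 0], [0, 0, 0, 0, 0, -0.2, 0], [0, 0, 0, 0, 0, 0, 0], [0, 0, 0, 0, 0, 0, 0]])

```text
clock: 27.3
eef_pos: [0.4716, 0.01, 0.0793]
tcp_rot: [0.0, 0.999, -0.034, 0.0]
force: [-0.5, -0.0, -2.7]
width: 0.2
```

```bash
python3 - <<'E'
from h import *
o=get_obs(); print(o['clock'],o['eef_pos'],o['tcp_rot'],o['force'],o['moment'])
E
```

```text
27.3 [0.47157301 0.00999583 0.07932116] [ 3.97788073e-06  9.99433973e-01 -3.36391807e-02  3.71875536e-04] [-0.46537701 -0.03561867 -2.71141283] [0.04377997 0.01653145 0.02845111]
```

Lowering to the pad slowly (contact expected near 0.053–0.054).

Call:
arm_command(motion=[[0, 0, 0, 0, -0.03, -0.15, 0], [0, 0, 0, 0, 0, -0.13, 0], [0, 0, 0, 0, 0, -0.08, 0], [0, 0, 0, 0, 0, -0.03, 0], [0, 0, 0, 0, 0, 0, 0], [0, 0, 0, 0, 0, 0, 0]])

```text
clock: 28.05
eef_pos: [0.4712, 0.008, 0.0555]
tcp_rot: [0.0, 0.999, -0.034, 0.0]
force: [-0.1, -0.3, -2.5]
width: 0.2
```

Call:
arm_command(motion=[[0, 0, 0, 0, 0, -0.02, 0], [0, 0, 0, 0, 0, 0, 0], [0, 0, 0, 0, 0, 0, 0]])

```text
clock: 28.42
eef_pos: [0.4711, 0.0081, 0.0542]
tcp_rot: [-0.0, 0.999, -0.034, 0.0]
force: [0.3, 0.1, -2.0]
width: 0.2
```

Call:
arm_command(motion=[[0, 0, 0, 0, 0, -0.015, 0], [0, 0, 0, 0, 0, 0, 0]])

```text
clock: 28.68
eef_pos: [0.4712, 0.0079, 0.0535]
tcp_rot: [0.0, 0.999, -0.034, 0.0]
force: [-2.0, -2.2, 5.9]
width: 0.201
```

Call:
arm_command(motion=[[0, 0, 0, 0, 0, -0.01, 0], [0, 0, 0, 0, 0, 0, 0]])

```text
clock: 28.92
eef_pos: [0.4712, 0.0077, 0.0533]
tcp_rot: [0.0, 0.999, -0.034, 0.0]
force: [-4.7, -6.2, 19.1]
width: 0.202
```

Call:
arm_command(motion=[[0, 0, 0, 0, 0, -0.01, 0], [0, 0, 0, 0, 0, 0, 0]])

```text
clock: 29.18
eef_pos: [0.4712, 0.0077, 0.0532]
tcp_rot: [0.0, 0.999, -0.034, 0.0]
force: [-8.1, -7.0, 34.3]
width: 0.204
```

The lifter is on the pad. Easing off, then opening and retreating straight up.

Call:
arm_command(motion=[[0, 0, 0, 0, 0, 0.02, 0], [0, 0, 0, 0, 0, 0, 0], [0, 0, 0, 0, 0, 0, 40], [0, 0, 0, 0, 0, 0, 100], [0, 0, 0, 0, 0, 0, 100], [0, 0, 0, 0, 0, 0, 100], [0, 0, 0, 0, 0, 0, 100], [0, 0, 0, 0, 0, 0, 100]])

```text
clock: 30.18
eef_pos: [0.4711, 0.0081, 0.0532]
tcp_rot: [-0.0, 0.999, -0.034, -0.0]
force: [-0.2, -0.2, -0.3]
width: 0.995
```

Call:
arm_command(motion=[[0, 0, 0, 0, 0, 0.3, 100], [0, 0, 0, 0, 0, 0.7, 100], [0, 0, 0, 0, 0, 0.8, 100], [0, 0, 0, 0, 0, 0.8, 100], [0, 0, 0, -0.2, -0.4, 0.5, 100], [0, 0, 0, -0.2, -0.6, 0, 100], [0, 0, 0, -0.2, -0.6, 0, 100], [0, 0, 0, 0, 0, 0, 100]])

```text
clock: 31.18
eef_pos: [0.4343, -0.0896, 0.2394]
tcp_rot: [0.0, 0.999, -0.035, -0.0]
force: [0.0, -0.1, 0.8]
width: 1.001
```

```bash
python3 - <<'E'
from car import *
t=car('tZ',z=.047,r=(90,210),c=(60,200))
H=cv2.cvtColor(t['pixels'],cv2.COLOR_BGR2HSV); h,s,v=[H[...,i].astype(int) for i in range(3)]
rect(t,win(((h<8)|(h>172))&(s>130)&(v>60),130,250,205,275),.070,'grip')
rect(t,win((h>20)&(h<35)&(s>120)&(v>80),130,250,205,275),.004,'pad')
rect(t,win((s<80)&(v>80),140,235,222,262),.0055,'blade')
g=grab_frame('scene'); cv2.imwrite('pics/end.png',cv2.hconcat([cv2.resize(g['pixels'],(420,315)),cv2.resize(t['pixels'][100:250,60:240],(378,315))]))
E
```

```text
board z 0.0495 c 591.7 287.5 size 103 92 long-axis deg -83.5 n 1216 px [122.0, 159.0]
31.225 [ 0.4348 -0.0887  0.2393] [ 0.14  0.55 -0.39] [-0.038  0.021 -0.014]
grip z 0.07 c 470.4 5.5 size 76 19 long-axis deg -4.2 n 274 px [241.0, 208.0]
pad z 0.004 c 526.4 6.9 size 242 87 long-axis deg -5.5 n 1798 px [239.0, 183.0]
blade z 0.0055 c 510.9 2.6 size 169 54 long-axis deg -4.1 n 1144 px [242.0, 189.0]
```

View pics/end.png

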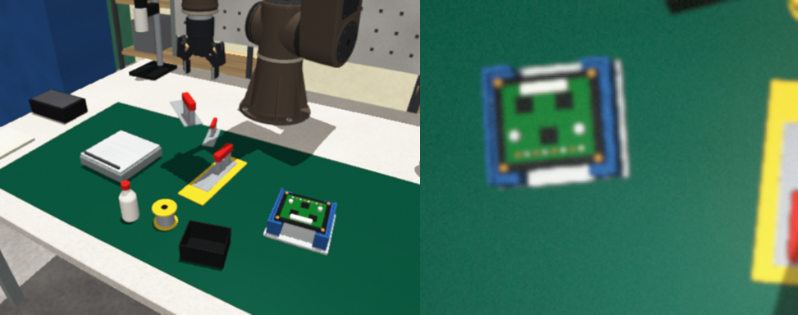

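The carrier sits square between the rack's lips (crop about (125,555)), the lifter is flat on its pad, and the bystanders haven't moved. Handing in.

```bash
python3 -c "
from h import *
print(order.sign_off())"
```

```text
the job is handed in; nothing more can be done
None
```

I handed in the job at about 31 s of the 59 s allowed. The carrier is on the cooling rack and the lifter is back flat on its yellow pad. The sign-off gives no verdict, so the results below are my own last checks.

| Item | Last check |
|---|---|
| Carrier position | within about 2–3 mm of the rack's middle, lying between the lips |
| Carrier yaw | about 6.5° against the rack's 6° |
| Lifter on pad | origin about 56 mm behind the pad's middle and a few mm across, back where it started |
| Bystanders | spool, bottle and parts bin look unmoved in the final picture |
| Gripper | open and clear, touching nothing |

- **Unexpected force:** while the blade slid under, the wrist force briefly reached about 37 N up and 24 N back. It was pressing the carrier against the stop bar, so I raised the blade about 1 mm, which eased it. Setting the lifter down peaked at about 34 N.
- **Camera disagreement:** the top and wrist cameras differed by up to 3 mm in y over the rack. I placed the carrier between the two readings.
- **Lift-off force:** the force reading after set-down was too noisy to show the blade was clear of the carrier. I judged that from the pictures instead.
- **Pictures:** I viewed 14, four over the budget of 10 and past the one or two extra allowed.

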